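# Fit the measuring wheel to the concrete scanner

## Task

The concrete scanner lies on its side in its foam tray with its bare encoder shaft pointing up. Take the loose wheel with the tall raised hub, slide it down onto that shaft hub upwards, turn it under light pressure until its slotted foot drops over the shaft's drive key, and press it fully home until the two sprung balls click out above the hub; then let go. Go gently: the encoder must never feel more than 35 newtons in all, side load and the pinch of the balls included, so ease it down slowly and do not lean on it with more than 10 or so; and leave the other things on the bench where they lie.

Things in the scene. Friction and masses are not known exactly. Their poses are not given: they have to be found in the camera images.
- wheel: the loose measuring wheel, about 0.14 kg, lying flat on the bench tall hub up: black tyre 64 mm in diameter, 20 mm high; aluminium hub 34 mm in diameter, 34 mm high, standing 14 mm above the tyre; bore 16 mm right through. Origin: on its axis in the plane of its underside (tyre and hub foot are level there); z along the axis towards the tall side of the hub
- hub_grip (a point): on the wheel's axis, 25 mm above its underside: middle of the bare part of the round hub (34 mm in diameter), which runs from the grey web (16 mm above the underside) up to the hub's top (34 mm); the natural grip from above, across the hub, in any direction
- hub_foot (a point): on the wheel's axis, 7 mm above its underside. Below this point the bore is opened to about 20 mm and the hub's foot is cut by a cross of two slots 7 mm wide and 7 mm deep, along the wheel's x and y axes, so they repeat every quarter turn; above it a 3 mm cone leads into the 16 mm bore. Not seen from above
- shaft_seat (a point): centre of the top face of the scanner's round bearing boss (32 mm in diameter, 12 mm high, top 117 mm above the bench), on which the wheel's underside rests when home. z is up along the shaft; x and y go with the tray and tell nothing of the drive key's direction
- shaft_tip (a point): centre of the upper end of the bare encoder shaft, 48 mm above shaft_seat. A steel rod 14 mm in diameter, tapered over its last 4 mm to 9 mm. It can turn about its axis, but stiffly (about 0.12 N m), so it stays put while the wheel is turned on it under light pressure
- balls (a point): on the shaft's axis, 38 mm above shaft_seat, level with two sprung 8 mm balls that stand 3 mm proud on opposite sides. They meet the coming wheel when its underside is about 33 mm above shaft_seat; 5 to 10 N pushes it over them, then it slides with 1 to 2 N, the two pinching it with about 4 N each. In the last 4 mm of travel they spring out above the hub and pull it home
- drive_key (a point): on the shaft's axis, 5.5 mm above shaft_seat: level with the top of a flat-sided drive key that crosses the shaft, 29 mm long, 5 mm wide, standing on the boss. Its direction is random and not measured (the axes given here are the tray's), but seen from above while the shaft is bare. The wheel drops over it only with a slot within about 4 degrees of it; else it stops 5.5 mm short of home
- scanner: the orange scanner on its side, half sunk in a black foam tray fixed to the bench: tray 240 mm along its x, 320 along its y, foam top 60 mm up, scanner's upper flank 105 mm up. Origin: centre of the tray's underside; the shaft stands at x = -30, y = -62 mm. A guide wheel already fitted to the flank, 128 mm from the shaft towards +y, reaches 129 mm above the bench
- guide_wheel: bystander: a spare guide wheel, tyre 50 mm in diameter, 15 mm high, flat aluminium centre without a raised hub, 8 mm hole; origin at the centre of its underside
- core: bystander: standing drilled concrete core, 54 mm in diameter, 95 mm high; origin at the centre of its underside
- offcut: bystander: plywood offcut 85 x 52 x 12 mm; origin at the centre of its underside
- marker: bystander: white marker pen with red cap, 118 mm long, 15 mm thick, lying along its x; origin under its middle
- hex_key: bystander: dark hex key, long leg 80 mm along its x, short leg 30 mm, 6 mm thick; origin under the middle of the long leg
- grease_tin: bystander: flat closed tin, 64 mm in diameter, 26 mm high; origin at the centre of its underside

How it is judged (in metres and radians):
On the way:
1. the wheel is on the shaft, hub upwards, pushed over the sprung balls but not yet home (horizontal distance between wheel and shaft_seat below 0.004 m and angle between wheel's own z axis and vertical below 0.15 rad and z of wheel in the frame of shaft_seat between 0.003 and 0.027 m), for 0.1 s.
At the end, for the whole second after the job is handed in: The measuring wheel sits on the encoder shaft, hub upwards and upright within 3.4 degrees, its underside within 1.7 mm of the bearing boss's face (drive key in a slot, balls out above the hub), at rest and released (z of wheel in the frame of shaft_seat between -0.0017 and 0.0017 m and horizontal distance between wheel and shaft_seat below 0.003 m and angle between wheel's own z axis and vertical below 0.06 rad and linear speed of wheel below 0.01 m/s); the robot touches nothing.
It fails at once if the scanner, its shaft or the wheel on it is pushed with more than 35 N, all contacts added up (contact force between scanner and anything else above 35 N).
It fails at once if one of the other things on the bench is moved more than 20 mm (distance of any of guide_wheel, core, offcut, marker, hex_key, grease_tin from where it was at the start of the episode above 0.02 m).
It also fails if it takes over 67 s, if anything falls off the work surface, if the arm or the gripper's body presses on something with over 40 N, if the wrist force passes 120 N, or if a joint passes its speed limit or range.

## Robot

A 6-joint arm with a two-finger parallel gripper is mounted at the origin on the work surface. World frame = base frame: x ahead of the robot, y to its left, z up, the work surface at z = 0. Lengths are in m, angles in degrees, forces in N, time in s.
With the tool pointing down it reaches from about 0.35 to 0.875 m from the base axis. Payload 4.2 kg.
Tool frame: the origin (TCP) lies at the very end of the fingers, on their centre line; the grasp point (between the pads) lies 19 mm behind it; z points along the fingers, y is the line along which they close (so a half turn about z gives the same grasp; the last joint's range is limited). The gripper opens to 85 mm and grips with 20 to 120 N. Pads are 22 mm wide; open, the fingers measure 114 mm over their backs; the gripper's body (76 mm by 85 mm) begins 54 mm behind the grasp point. The pads swing forward as they close: fully open they stand 13 mm farther back than shut.
Start: joints at [-55.313, 22.042, 0.453, 0, -68.411, -14.817], TCP at [0.212, -0.588, 0.231] pointing down, gripper open.
Joint ranges: [-179.83, 179.83], [-69.29, 118.12], [-61.27, 80.66], [-181.25, 117.63], [-171.15, -9.14], [-177.46, 177.46]. Speed limits (degrees/s): [159.86, 159.86, 180, 180, 180, 180].

## Interface

Orientations are given as [roll, pitch, yaw] about the fixed x, y, z axes, in that order (R = Rz(yaw) Ry(pitch) Rx(roll)).
In Python, from workcell import read_state, grab_frame, get_calibration, sign_off gives the robot as it stands. The module is installed in compiled form; this text tells all that it offers.
- The arm moves only by the tool step_arm, never from a script. Its argument "series" is text: rows parted by semicolons, each of 4 numbers parted by spaces: the shift along the tool's x, y, z in cm, then the turn about the tool's z in degrees. A call has 1 to 5 rows; each row is the pose to reach, as a shift and turn from the pose commanded when the call began, along the tool's axes at that moment; what a row does not reach only later rows make up. A row lasts 1/8 s, in which the tool goes at most 62.5 mm and 10.7 degrees, less where a joint would pass 70% of its speed; a pose out of reach is approached as far as the arm can. A call with a gripper value outside its range is refused whole. "jaw" is the finger opening in cm, from 0 to 8.54, set as the call begins (left out, the last holds). The fingers move at their own pace and stop on an object; the grip force is fixed at half the most. Time passes only in rows, so rows that repeat a pose let the fingers close. It gives the time, the measured TCP pose, the force, the opening and the grip force at its end, in the units of the state.
- read_state(): the state, without advancing time (a new reading comes with each control period).
- grab_frame(name): name is "scene" or "top" or "wrist"; returns the picture (420x560x3 uint8, red, green, blue); there is no depth.
- get_calibration(name): a dict with "mtx" (3x3 intrinsics, pixels), "k1" (the pictures are not rectified: a ray, as slopes to the right and down, at radius r is drawn at 1 + k1 r^2 times it, then the intrinsics apply), "R" (3x3) and "t" (3): a world point X has camera coordinates R X + t. Camera axes: x right, y down, z forward; pixel columns grow to the right and rows downward; lengths in m; the calibration is good to about 2 mm. A picture is of the moment at which its call begins: read the wrist's pose just before it. get_calibration takes no time and is no camera call; for the wrist camera it gives the pose at the moment of the call.
- sign_off(): hands the job in; it is judged then, once.
The state is a dict: "clock": time; "joint_pos": joint angles; "qd": joint speeds; "joint_efforts": joint torques, N m; "eef_pos": TCP position; "tool_rot": TCP orientation; "ft_force": force on the tool from outside, world axes, zero at the start; "ft_torque": the same for the moment, N m; "opening": finger opening in m; "grasp_force": force on a finger pad.
Only numpy, scipy, OpenCV 4.12 (cv2) and the standard library are available. Lean on these libraries where they do the work, as an engineer would, in place of code of your own. Each camera call takes 0.05 s, during which the arm holds its last target. There are 200 camera calls.

## Working session

There is one attempt and no reset: what is moved stays moved. The work goes in short steps, Python scripts to look and compute and a tool call to move; the robot and the scene stay as the last step left them, time stands still between calls to the robot, and variables do not carry over. Pictures are saved under pics/ and viewed, at most 10 in all, crops included, and the job is handed in when it is done.

Besides the shell and the picture viewer there is one more tool, called after "Request:" as a command line: name --argument value ..., lists and objects as JSON in quotes. step_arm: Moves the arm, as the interface text tells. Its arguments: {"type":"object","properties":{"series":{"type":"string"},"jaw":{"type":"number"}},"required":["series"]}

```bash
mkdir -p pics
cat > h.py <<'E'
import numpy as np, cv2
from workcell import *
def ray(cal,u,v):
    K=np.array(cal["mtx"]);d=np.array([(u-K[0,2])/K[0,0],(v-K[1,2])/K[1,1]])
    p=d.copy()
    for _ in range(20): p=d/(1+cal["k1"]*(p@p))
    R=np.array(cal["R"]);t=np.array(cal["t"])
    return -R.T@t, R.T@np.array([p[0],p[1],1])
def onz(cal,u,v,z):
    o,d=ray(cal,u,v);return o+d*(z-o[2])/d[2]
def proj(cal,X):
    c=np.array(cal["R"])@np.array(X)+np.array(cal["t"]);p=c[:2]/c[2];p=p*(1+cal["k1"]*(p@p))
    K=np.array(cal["mtx"]);return p*[K[0,0],K[1,1]]+K[:2,2]
def shot(n,f):
    c=get_calibration(n);im=grab_frame(n);cv2.imwrite(f"pics/{f}.png",im[:,:,::-1]);np.save(f"pics/{f}.npy",np.array([c],dtype=object),allow_pickle=True);return c,im
def load(f): return np.load(f"pics/{f}.npy",allow_pickle=True)[0],cv2.imread(f"pics/{f}.png")
E
python3 - <<'E'
from h import *
for n in("top","scene"):
    c,im=shot(n,n+"0");print(n,c)
print(get_calibration("wrist"));print(read_state())
E
```

```text
top {'mtx': array([[543.23614193,   0.        , 283.10128336],
       [  0.        , 543.23614193, 205.38148581],
       [  0.        ,   0.        ,   1.        ]]), 'k1': -0.037635498596018634, 'R': array([[-0.01739522, -0.99982383, -0.00705117],
       [-0.98648005,  0.01831158, -0.16285515],
       [ 0.16295558,  0.00412294, -0.98662479]]), 't': array([0.12334345, 0.55114416, 1.16096529])}
scene {'mtx': array([[418.04186136,   0.        , 280.77572645],
       [  0.        , 418.04186136, 212.68983596],
       [  0.        ,   0.        ,   1.        ]]), 'k1': -0.07126704505340399, 'R': array([[-0.71664113,  0.69741571, -0.00606839],
       [ 0.52214527,  0.53073011, -0.66760008],
       [-0.4623741 , -0.48159825, -0.74449534]]), 't': array([ 0.31431197, -0.26215492,  1.38597383])}
{'mtx': array([[324.19062639,   0.        , 272.70502053],
       [  0.        , 324.19062639, 210.81618603],
       [  0.        ,   0.        ,   1.        ]]), 'k1': -0.055291769703362505, 'R': array([[-0.33941348,  0.9406363 ,  0.00135918],
       [ 0.90067567,  0.32457696,  0.28884796],
       [ 0.27125972,  0.09926307, -0.95737402]]), 't': array([ 0.62380234, -0.03824047,  0.3789975 ])}
{'clock': 0.1, 'joint_pos': array([-5.53124826e+01,  2.20848128e+01,  3.85781625e-01, -2.54512262e-02,
       -6.84105767e+01, -1.48181955e+01]), 'qd': array([-0.07651625, -0.02121772,  0.05420804,  0.12870959, -0.09437426,
       -0.08369932]), 'joint_efforts': array([-1.38222626e-03, -3.93319523e+01,  1.88929510e+01,  4.19791505e+00,
       -2.56808657e-03,  9.52413785e-06]), 'eef_pos': array([ 0.21227165, -0.58727988,  0.2303344 ]), 'tool_rot': array([ 1.79887988e+02, -5.17175051e-03, -1.60140061e+02]), 'ft_force': array([-0.3451005 ,  0.54838961,  0.87834942]), 'ft_torque': array([ 0.023113  , -0.03110593, -0.01307485]), 'grasp_force': 0.0, 'opening': 0.08551562194008064}
```

View pics/top0.png

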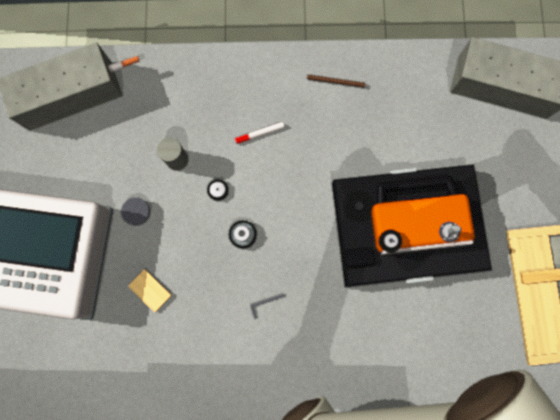

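View pics/scene0.png

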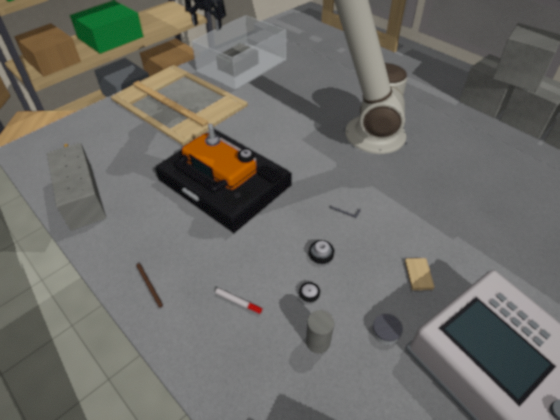

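The top view shows the measuring wheel at about (242,234), the guide wheel at (217,189), and the scanner's shaft near (450,231). The scene view shows the same layout: wheel at (321,250), shaft tip near (211,130). Next I'll measure the wheel and shaft from both views.

Run:
```python
from h import *
ct,t=load("top0");cs,s=load("scene0")
# tyre: dark blob
for nm,c,im,(u0,u1,v0,v1) in(("top",ct,t,(222,265,212,258)),("scene",cs,s,(300,342,232,270))):
    g=cv2.cvtColor(im,cv2.COLOR_BGR2GRAY)[v0:v1,u0:u1]
    m=(g<70).astype(np.uint8);cn=max(cv2.findContours(m,0,2)[0],key=cv2.contourArea)
    (x,y),ax,an=cv2.fitEllipse(cv2.convexHull(cn));print(nm,x+u0,y+v0,ax,an,onz(c,x+u0,y+v0,0.01),onz(c,x+u0,y+v0,0.02))
print("shaft guess",onz(ct,450,231,.117),onz(ct,450,231,.165))
o=np.hstack([cv2.resize(t[200:260,420:480],(400,400)),cv2.resize(s[110:160,185:235],(400,400))])
cv2.imwrite("pics/crop1.png",o)
# tray mask in top
m=(t.max(2)<45).astype(np.uint8);m[:,:320]=0;m[:150]=0;m[300:]=0
cn=max(cv2.findContours(m,0,2)[0],key=cv2.contourArea);r=cv2.minAreaRect(cn);print(r)
for p in cv2.boxPoints(r):print(p,onz(ct,*p,.06))
```

```text
top 242.75230979919434 233.9816493988037 (27.405019760131836, 27.73138999938965) 144.84376525878906 [0.49507109 0.2062794  0.01      ] [0.49394212 0.20548142 0.02      ]
scene 320.65884590148926 251.6471462249756 (23.623394012451172, 26.063520431518555) 102.20916748046875 [0.49615167 0.20322588 0.01      ] [0.50212307 0.20775239 0.02      ]
shaft guess [ 0.48119059 -0.23217672  0.117     ] [ 0.47584878 -0.21756652  0.165     ]
((411.193359375, 224.8430633544922), (107.02072143554688, 147.368408203125), 83.41805267333984)
[331.86124 180.13138] [0.60546234 0.00459718 0.06      ]
[478.25833 163.23941] [ 0.6379961 -0.3231482  0.06     ]
[490.52548 269.55475] [ 0.40215302 -0.33204822  0.06      ]
[344.1284  286.44672] [ 0.37245632 -0.01431746  0.06      ]
```

View pics/crop1.png

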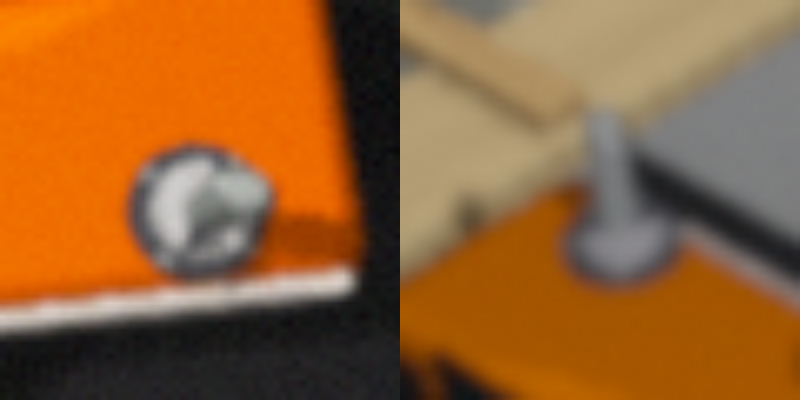

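The crop shows the boss disc centred near (450,232) in the top view. The tip leans to about (457,228), which fits a vertical shaft seen in perspective. The key can't be made out at this range, so I'll go and look with the wrist camera.

```bash
cat >> h.py <<'E'
from scipy.spatial.transform import Rotation as Ro
def go(X):
    s=read_state();R=Ro.from_euler("xyz",s["tool_rot"],degrees=True).as_matrix()
    d=R.T@(np.array(X)-s["eef_pos"])*100;print("t",s["clock"],"shift cm",d.round(2),"dist",np.linalg.norm(d).round(1),"yaw",s["tool_rot"].round(1),"j6",s["joint_pos"][[0,5]].round(1))
E
python3 - <<'E'
from h import *
ct,t=load("top0");cs,s=load("scene0")
print(onz(ct,450,232,.117),onz(ct,456.7,227.7,.165),onz(cs,185+210*.125,110+240*.125,.117),onz(cs,185+200*.125,110+108*.125,.165))
go([.48,-.23,.27])
E
```

```text
[ 0.47910644 -0.23203824  0.117     ] [ 0.48218199 -0.23139209  0.165     ] [ 0.48964063 -0.22985352  0.117     ] [ 0.48012683 -0.23795284  0.165     ]
t 0.1 shift cm [-37.32  24.52  -3.92] dist 44.8 yaw [ 179.9   -0.  -160.1] j6 [-55.3 -14.8]
```

Request:
step_arm --series "-4.7 3.1 -0.5; -9.3 6.1 -1; -14 9.2 -1.5; -18.7 12.3 -2; -23.3 15.3 -2.5"

```text
$.series[0]: bad value
```

Request:
step_arm --series "-4.7 3.1 -0.5 0; -9.3 6.1 -1 0; -14 9.2 -1.4 0; -14 9.2 -1.4 0; -14 9.2 -1.4 0"

```text
clock: 0.72
eef_pos: [0.3129, -0.4535, 0.2451]
tool_rot: [180.0, -0.0, -160.1]
ft_force: [0.0, -0.8, -0.0]
opening: 0.0854
grasp_force: 0.0
```

Request:
step_arm --series "-4.7 3.1 -0.5 0; -9.3 6.1 -1 0; -14 9.2 -1.5 0; -18.7 12.3 -2 0; -23.3 15.3 -2.5 0"

```text
clock: 1.35
eef_pos: [0.4804, -0.2304, 0.2701]
tool_rot: [180.0, -0.0, -160.3]
ft_force: [0.5, -0.3, 0.3]
opening: 0.0855
grasp_force: 0.0
```

Run:
```python
from h import *
import time
c,im=shot("wrist","w1");print(read_state()["eef_pos"],read_state()["qd"].max())
print(proj(c,[.481,-.232,.117]),proj(c,[.481,-.232,.165]))
```

```text
[ 0.48423925 -0.22700743  0.27058371] 7.933794610383511
[270.59028183 194.49376   ] [270.18838594 208.95425691]
```

View pics/w1.png

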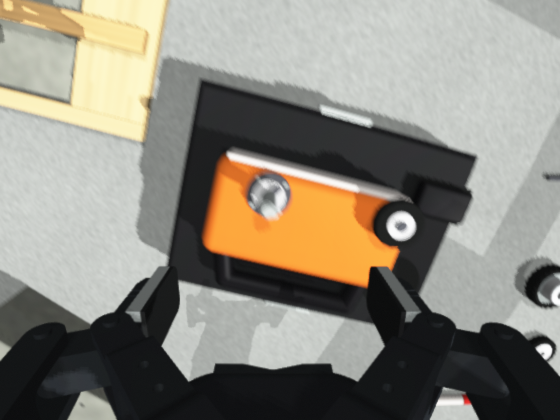

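The wrist view shows the boss near (269,195) and the shaft tip near (270,210), close to the predicted pixels. I'll go lower and look again once the arm is still.

Request:
step_arm --series "0 0 3 0; 0 0 6 0; 0 0 6.5 0; 0 0 6.5 0; 0 0 6.5 0"

```text
clock: 2.02
eef_pos: [0.4807, -0.2313, 0.2066]
tool_rot: [-179.9, 0.1, -160.2]
ft_force: [0.2, -0.3, 1.2]
opening: 0.0852
grasp_force: 0.0
```

Run:
```python
from h import *
c,im=shot("wrist","w2");s=read_state();print(s["clock"],s["eef_pos"],s["ft_force"])
p=proj(c,[.481,-.232,.117]);print(p,proj(c,[.481,-.232,.165]))
u,v=p.astype(int);cv2.imwrite("pics/w2c.png",cv2.resize(im[v-50:v+50,u-50:u+50,::-1],(600,600),interpolation=cv2.INTER_CUBIC));print(u-50,v-50)
```

```text
2.075 [ 0.480601   -0.2311416   0.20662221] [0.59221654 0.25318931 0.77210689]
[271.4319225  214.62820649] [270.96713326 238.40607803]
221 164
```

View pics/w2c.png

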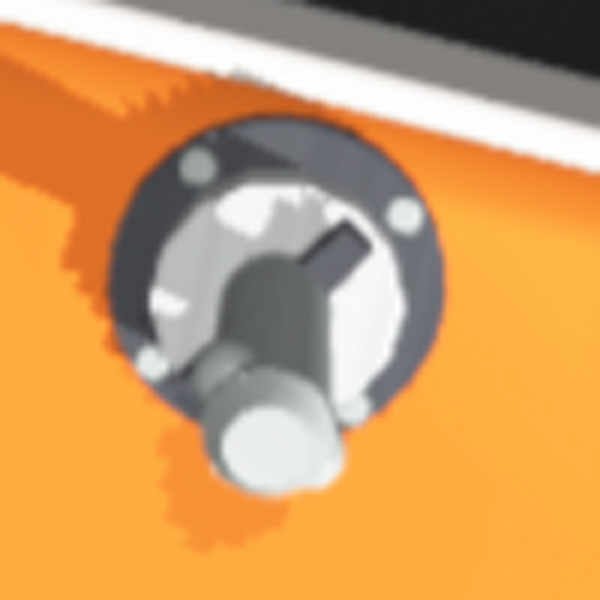

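The close crop shows the boss face centred near crop (278,303), the tip disc near (266,448), and the drive key running up and right to its end near (358,233).

Run:
```python
from h import *
c,_=load("w2")
px=lambda x,y:(221+x/6-.4,164+y/6-.4)
b=onz(c,*px(278,303),.117);t=onz(c,*px(266,448),.165);k=onz(c,*px(358,233),.1225)
print(b,t,k);a=(b+t)[:2]/2;d=k[:2]-a;print(np.hypot(*d),np.degrees(np.arctan2(d[1],d[0])))
ct,_=load("top0")
g=onz(c,*px(282,300),.1225);print(g)
go([.35,0,.206])
```

```text
[ 0.48175569 -0.23531783  0.117     ] [ 0.48216476 -0.23549108  0.165     ] [ 0.46844319 -0.22966692  0.1225    ]
0.014684326215789115 157.00038178214174
[ 0.47955839 -0.23546639  0.1225    ]
t 2.075 shift cm [4.440e+00 2.617e+01 1.000e-02] dist 26.5 yaw [-1.799e+02  1.000e-01 -1.602e+02] j6 [ -8.2 -61.9]
```

Run:
```python
from h import *
go([.4955,.205,.135])
```

```text
t 2.075 shift cm [-16.19  40.53   7.14] dist 44.2 yaw [-1.799e+02  1.000e-01 -1.602e+02] j6 [ -8.2 -61.9]
```

Request:
step_arm --series "-2.1 5.2 0 0; -4.2 10.4 0 0; -6.3 15.6 0 0; -8.4 20.8 0 0; -10.5 26 0.5 0"

```text
clock: 2.7
eef_pos: [0.491, 0.0517, 0.202]
tool_rot: [-180.0, 0.2, -160.1]
ft_force: [0.7, 0.1, -0.0]
opening: 0.0857
grasp_force: 0.0
```

Request:
step_arm --series "-1.9 4.8 2 0; -3.8 9.6 4.5 0; -5.7 14.5 6.6 0; -5.7 14.5 6.6 0; -5.7 14.5 6.6 0"

```text
clock: 3.32
eef_pos: [0.4949, 0.2056, 0.1349]
tool_rot: [180.0, 0.1, -160.1]
ft_force: [-0.6, 0.7, 0.1]
opening: 0.0851
grasp_force: 0.0
```

Run:
```python
from h import *
c,im=shot("wrist","w3");s=read_state();print(s["clock"],s["eef_pos"])
p=proj(c,[.4955,.205,.034]);print(p)
u,v=p.astype(int);y0,x0=max(v-75,0),u-100;cv2.imwrite("pics/w3c.png",cv2.resize(im[y0:y0+150,x0:x0+200,::-1],(800,600),interpolation=cv2.INTER_CUBIC));print(x0,y0)
```

```text
3.375 [0.49501137 0.20506325 0.13517   ]
[271.34324141 210.72596749]
171 135
```

View pics/w3c.png

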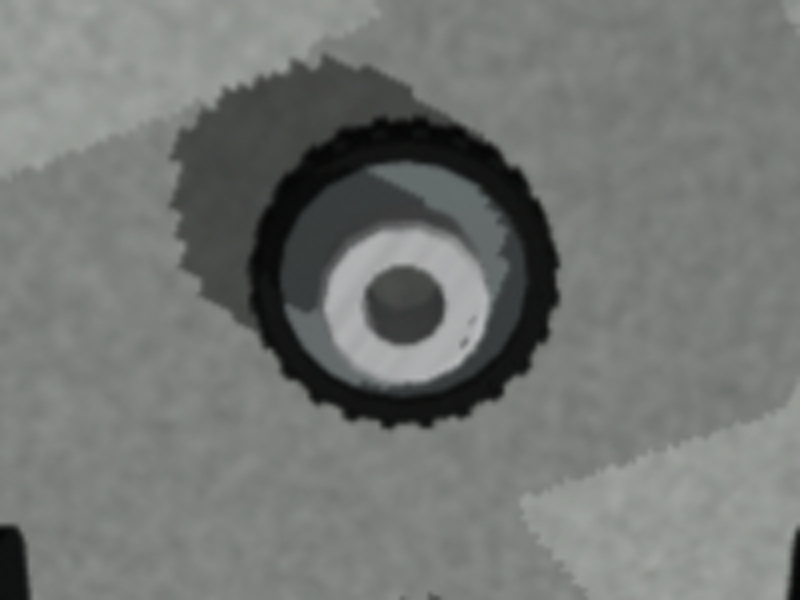

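The crop shows the wheel flat and hub up, with the hub top centred near crop (407,305), bore concentric and clear space for the fingers around it.

Run:
```python
from h import *
c,_=load("w3")
print(onz(c,171+407/4-.4,135+305/4-.4,.034),onz(c,171+404/4-.4,135+272/4-.4,.02))
go([.4955,.205,.018])
```

```text
[0.49532678 0.20577767 0.034     ] [0.4928536  0.20420416 0.02      ]
t 3.375 shift cm [-0.03 -0.03 11.72] dist 11.7 yaw [ 1.800e+02  1.000e-01 -1.602e+02] j6 [  39.9 -110. ]
```

Request:
step_arm --series "0 0 4 0; 0 0 8 0; 0 0 11 0; 0 0 11.7 0; 0 0 11.7 0"

```text
clock: 4.0
eef_pos: [0.4954, 0.2051, 0.0182]
tool_rot: [180.0, 0.1, -160.2]
ft_force: [-0.8, 0.1, 0.9]
opening: 0.0851
grasp_force: 0.0
```

Request:
step_arm --series "0 0 0 0; 0 0 0 0; 0 0 0 0; 0 0 0 0; 0 0 0 0" --jaw 2.8

```text
clock: 4.62
eef_pos: [0.4959, 0.2063, 0.0191]
tool_rot: [180.0, 0.2, -160.1]
ft_force: [0.2, -0.3, 6.3]
opening: 0.0322
grasp_force: 59.0
```

Request:
step_arm --series "0 0 -1 0; 0 0 -5 0; 0 0 -10 0; 0 0 -16 0; 0 0 -21 0"

```text
clock: 5.25
eef_pos: [0.4943, 0.2052, 0.23]
tool_rot: [180.0, 0.1, -160.1]
ft_force: [0.9, 0.2, -2.1]
opening: 0.0321
grasp_force: 60.0
```

Run:
```python
from h import *
c,im=shot("wrist","w4");s=read_state();print(s["clock"],s["eef_pos"],s["ft_force"],s["grasp_force"],s["opening"])
go([.482,-.2355,.215])
cv2.imwrite("pics/w4c.png",im[200:,100:460,::-1])
```

```text
5.3 [0.49779573 0.20672626 0.23757108] [2.565579   0.22918127 4.89432817] 60.105373822152615 0.032107448268135615
t 5.3 shift cm [ 16.62 -41.03   1.94] dist 44.3 yaw [ 179.9    0.9 -160. ] j6 [  39.9 -110. ]
```

View pics/w4c.png

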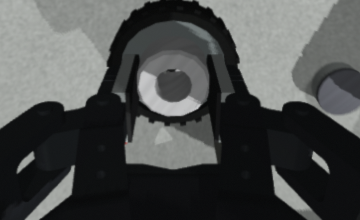

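The crop shows the hub held squarely between both pads, with the bore near full-image pixel (274,284). I'll check its offset in the tool frame.

Run:
```python
from h import *
c3,_=load("w3");Rt=Ro.from_euler("xyz",[180,.05,-160.15],degrees=True).as_matrix();T=np.array([.4951,.2052,.1351])
for u,v in((273.5,284.5),(274,284)):
    X=onz(c3,u,v,T[2]+.0155);print(Rt.T@(X-T)*1000)
print(proj(c3,T+[0,0,.0155]))
```

```text
[  0.97248801   1.15175765 -15.50085456]
[  1.22131997   1.37170868 -15.5010717 ]
[270.88984673 286.47496906]
```

Request:
step_arm --series "2 -5.1 0 0; 4.1 -10.3 0 0; 6.2 -15.4 0 0; 8.3 -20.5 0 0; 10.4 -25.7 0 0"

```text
clock: 5.92
eef_pos: [0.4833, -0.0733, 0.2273]
tool_rot: [180.0, -0.0, -160.1]
ft_force: [0.5, -0.8, -1.8]
opening: 0.0321
grasp_force: 60.1
```

Request:
step_arm --series "2 -5.1 0 0; 4.1 -10 0.5 0; 6 -15 1 0; 6 -15.2 1 0; 6 -15.2 1 0"

```text
clock: 6.55
eef_pos: [0.4789, -0.235, 0.2169]
tool_rot: [179.9, -0.0, -160.2]
ft_force: [-0.8, -0.0, -0.9]
opening: 0.0323
grasp_force: 60.3
```

Run:
```python
from h import *
s=read_state();print(s["eef_pos"],s["ft_force"]);go([.482,-.2355,.205])
```

```text
[ 0.47891894 -0.23495938  0.21693067] [-0.82829999 -0.013591   -0.90479369]
t 6.55 shift cm [-0.27 -0.16  1.19] dist 1.2 yaw [ 179.9   -0.  -160.2] j6 [ -8.7 -61.5]
```

Request:
step_arm --series "-0.33 -0.27 0 0; -0.33 -0.27 1.5 0; -0.33 -0.27 3 0; -0.33 -0.27 3.4 0; -0.33 -0.27 3.4 0"

```text
clock: 7.18
eef_pos: [0.4833, -0.2363, 0.1827]
tool_rot: [180.0, -0.1, -160.1]
ft_force: [0.6, 0.1, -1.0]
opening: 0.0321
grasp_force: 60.3
```

Request:
step_arm --series "0 0 0.15 0; 0 0 0.3 0; 0 0 0.45 0; 0 0 0.6 0; 0 0 0.6 0"

```text
clock: 7.8
eef_pos: [0.4834, -0.2364, 0.1772]
tool_rot: [180.0, -0.0, -160.1]
ft_force: [0.2, -0.4, -1.0]
opening: 0.0321
grasp_force: 60.3
```

Request:
step_arm --series "0 0 0.1 0; 0 0 0.2 0; 0 0 0.3 0; 0 0 0.4 0; 0 0 0.4 0"

```text
clock: 8.43
eef_pos: [0.4834, -0.2364, 0.1732]
tool_rot: [180.0, -0.0, -160.1]
ft_force: [-0.3, 0.4, -1.5]
opening: 0.0325
grasp_force: 60.3
```

Request:
step_arm --series "0 0 0.08 0; 0 0 0.16 0; 0 0 0.24 0; 0 0 0.32 0; 0 0 0.32 0"

```text
clock: 9.05
eef_pos: [0.4834, -0.2364, 0.17]
tool_rot: [180.0, -0.0, -160.1]
ft_force: [0.5, -0.0, -2.3]
opening: 0.032
grasp_force: 60.3
```

Request:
step_arm --series "0 0 0.05 0; 0 0 0.1 0; 0 0 0.15 0; 0 0 0.2 0; 0 0 0.2 0"

```text
clock: 9.68
eef_pos: [0.4834, -0.2363, 0.1681]
tool_rot: [180.0, -0.0, -160.1]
ft_force: [-0.4, 0.1, -0.6]
opening: 0.0321
grasp_force: 60.4
```

Request:
step_arm --series "0 0 0.04 0; 0 0 0.08 0; 0 0 0.12 0; 0 0 0.15 0; 0 0 0.15 0"

```text
clock: 10.3
eef_pos: [0.4834, -0.2365, 0.1668]
tool_rot: [-180.0, 0.0, -160.1]
ft_force: [-2.6, 2.1, 4.1]
opening: 0.0322
grasp_force: 60.8
```

Request:
step_arm --series "0.03 0.05 0 0; 0.03 0.05 0.03 0; 0.03 0.05 0.06 0; 0.03 0.05 0.06 0"

```text
clock: 10.8
eef_pos: [0.4833, -0.2361, 0.1658]
tool_rot: [-180.0, 0.0, -160.1]
ft_force: [-1.5, -0.6, 1.9]
opening: 0.0322
grasp_force: 60.7
```

Request:
step_arm --series "0.02 0 0.04 0; 0.02 0 0.08 0; 0.02 0 0.12 0; 0.02 0 0.15 0; 0.02 0 0.15 0"

```text
clock: 11.42
eef_pos: [0.4826, -0.236, 0.1641]
tool_rot: [180.0, -0.0, -160.1]
ft_force: [-0.9, -0.5, -1.3]
opening: 0.0321
grasp_force: 60.4
```

Request:
step_arm --series "0 0 0.1 0; 0 0 0.2 0; 0 0 0.3 0; 0 0 0.4 0; 0 0 0.4 0"

```text
clock: 12.05
eef_pos: [0.4827, -0.2361, 0.1602]
tool_rot: [180.0, -0.0, -160.1]
ft_force: [0.1, 1.2, -2.1]
opening: 0.0322
grasp_force: 60.3
```

Request:
step_arm --series "0 0 0.15 0; 0 0 0.3 0; 0 0 0.45 0; 0 0 0.6 0; 0 0 0.6 0"

```text
clock: 12.68
eef_pos: [0.4827, -0.2361, 0.1541]
tool_rot: [180.0, -0.0, -160.1]
ft_force: [-0.1, -0.6, -2.4]
opening: 0.032
grasp_force: 60.2
```

Run:
```python
from h import *
s=read_state();print(s["eef_pos"],s["ft_force"],s["ft_torque"])
c,im=shot("wrist","w5")
c2,im2=shot("scene","s5")
o=np.hstack([cv2.resize(im[180:360,170:370],(400,360)),cv2.resize(im2[100:172,170:250],(400,360),interpolation=cv2.INTER_CUBIC)]);cv2.imwrite("pics/w5c.png",o[:,:,::-1])
```

```text
[ 0.48272911 -0.23605211  0.15410091] [-0.06995264 -0.60898462 -2.39217253] [0.06645063 0.08764367 0.0170966 ]
```

View pics/w5c.png

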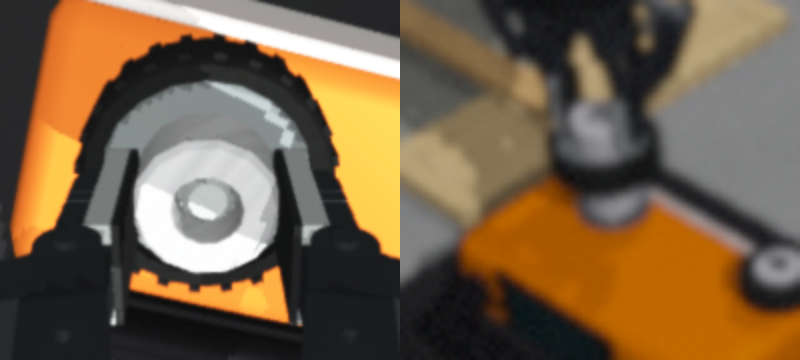

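The picture shows the wheel on the shaft, with the shaft tip inside the bore and centred. I'll carry on down towards the key.

Request:
step_arm --series "0 0 0.15 0; 0 0 0.3 0; 0 0 0.45 0; 0 0 0.6 0; 0 0 0.8 0"

```text
clock: 13.4
eef_pos: [0.4829, -0.2361, 0.1465]
tool_rot: [-180.0, 0.0, -160.1]
ft_force: [-0.9, 0.7, 0.0]
opening: 0.0322
grasp_force: 60.4
```

Request:
step_arm --series "0 0 0.08 0; 0 0 0.16 0; 0 0 0.24 0; 0 0 0.3 0; 0 0 0.3 0"

```text
clock: 14.02
eef_pos: [0.4828, -0.2361, 0.1433]
tool_rot: [180.0, -0.0, -160.1]
ft_force: [-0.4, 0.6, -1.7]
opening: 0.0321
grasp_force: 60.3
```

Request:
step_arm --series "0 0 0.04 0; 0 0 0.08 0; 0 0 0.12 0; 0 0 0.15 0; 0 0 0.15 0"

```text
clock: 14.65
eef_pos: [0.4828, -0.2361, 0.1419]
tool_rot: [180.0, -0.0, -160.1]
ft_force: [-0.4, -0.6, -1.7]
opening: 0.0319
grasp_force: 60.3
```

Request:
step_arm --series "0 0 0.04 0; 0 0 0.08 0; 0 0 0.1 0; 0 0 0.1 0"

```text
clock: 15.15
eef_pos: [0.4829, -0.2362, 0.1414]
tool_rot: [-180.0, 0.0, -160.1]
ft_force: [-1.5, 1.3, 2.2]
opening: 0.032
grasp_force: 60.6
```

Contact at TCP z 0.1414, as predicted for the wheel resting on the key. Now I'll turn it under light pressure.

Request:
step_arm --series "0 0 0.03 0; 0 0 0.03 3; 0 0 0.03 6; 0 0 0.03 9; 0 0 0.03 12"

```text
clock: 15.78
eef_pos: [0.4826, -0.236, 0.1396]
tool_rot: [180.0, -0.0, -172.3]
ft_force: [-0.0, -0.1, -4.5]
opening: 0.0321
grasp_force: 60.1
```

Request:
step_arm --series "0 0 0 3; 0 0 0 6; 0 0 0 9; 0 0 0 12"

```text
clock: 16.27
eef_pos: [0.4824, -0.236, 0.1393]
tool_rot: [180.0, -0.1, 175.8]
ft_force: [-0.7, -0.2, -3.4]
opening: 0.0323
grasp_force: 60.0
```

It dropped below the key-top level and is now being pulled down, so the slot is over the key. I'll ease it home.

Request:
step_arm --series "0 0 0 -2; 0 0 0.05 -2; 0 0 0.1 -2; 0 0 0.15 -2; 0 0 0.15 -2"

```text
clock: 16.9
eef_pos: [0.4827, -0.2361, 0.139]
tool_rot: [180.0, -0.0, 177.9]
ft_force: [-0.7, -0.8, -4.8]
opening: 0.032
grasp_force: 60.0
```

Request:
step_arm --series "0 0 0.04 0; 0 0 0.08 0; 0 0 0.12 0; 0 0 0.15 0; 0 0 0.15 0"

```text
clock: 17.52
eef_pos: [0.4829, -0.2363, 0.1379]
tool_rot: [-180.0, 0.0, 177.9]
ft_force: [-1.2, -0.7, -3.2]
opening: 0.0322
grasp_force: 60.1
```

Request:
step_arm --series "0 0 0.04 0; 0 0 0.08 0; 0 0 0.12 0; 0 0 0.15 0; 0 0 0.15 0"

```text
clock: 18.15
eef_pos: [0.483, -0.2362, 0.1364]
tool_rot: [-180.0, 0.0, 177.9]
ft_force: [-1.0, -0.9, -2.0]
opening: 0.0319
grasp_force: 60.3
```

Request:
step_arm --series "0 0 0.03 0; 0 0 0.06 0; 0 0 0.08 0; 0 0 0.08 0; 0 0 0.08 0"

```text
clock: 18.77
eef_pos: [0.483, -0.2363, 0.1362]
tool_rot: [-180.0, 0.0, 177.9]
ft_force: [-3.0, -0.5, 5.2]
opening: 0.0324
grasp_force: 60.9
```

The wheel has seated: the stop is 5.2 mm below the key-top contact, against 5.5 mm expected. I'll relax, open and look.

Request:
step_arm --series "0.03 0 -0.04 0; 0.03 0 -0.04 0"

```text
clock: 19.02
eef_pos: [0.4829, -0.2362, 0.1361]
tool_rot: [-180.0, 0.1, 177.9]
ft_force: [-0.9, -0.1, 4.9]
opening: 0.0321
grasp_force: 60.8
```

Request:
step_arm --series "0 0 0 0; 0 0 0 0; 0 0 0 0; 0 0 0 0; 0 0 0 0" --jaw 8.5

```text
clock: 19.65
eef_pos: [0.4826, -0.2361, 0.1358]
tool_rot: [180.0, 0.0, 177.9]
ft_force: [-0.7, 0.4, 0.4]
opening: 0.0849
grasp_force: 0.0
```

Request:
step_arm --series "0 0 -1 0; 0 0 -3 0; 0 0 -6 0; 0 0 -8 0; 0 0 -8 0"

```text
clock: 20.27
eef_pos: [0.4836, -0.2364, 0.2181]
tool_rot: [-179.9, 0.3, 177.9]
ft_force: [0.3, -0.5, 1.1]
opening: 0.0849
grasp_force: 0.0
```

Run:
```python
from h import *
s=read_state();print(s["clock"],s["eef_pos"],s["ft_force"],s["opening"])
grab_frame("top");c,im=shot("wrist","w6");c2,im2=shot("scene","s6")
p=proj(c,[.482,-.2355,.15]).astype(int);print(p, proj(c,[.482,-.2355,.151]))
a=im[p[1]-60:p[1]+60,p[0]-65:p[0]+65]
o=np.hstack([cv2.resize(a,(400,370),interpolation=2),cv2.resize(im2[100:172,170:250],(400,370),interpolation=2)]);cv2.imwrite("pics/w6c.png",o[:,:,::-1])
```

```text
20.275 [ 0.4836064  -0.23638208  0.21807202] [ 0.33334848 -0.4906858   1.12600346] 0.08487704862792156
[272 223] [272.80729353 224.45209541]
```

View pics/w6c.png

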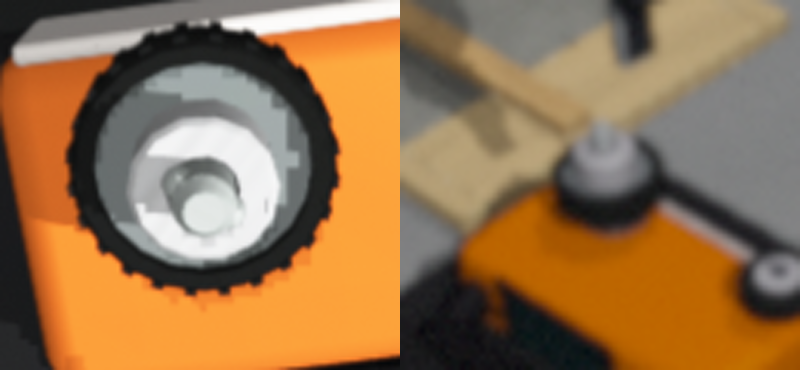

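The picture shows the wheel flat on the boss and released. The shaft tip stands about 7 px clear of the hub top, which matches the 14 mm expected when home, and a ball is visible above the hub.

```bash
python3 -c "
from workcell import *
print(sign_off())"
```

```text
the job is handed in; nothing more can be done
None
```

The measuring wheel is seated on the encoder shaft, hub up, with its slot over the drive key, and released. I handed the job in at about 20 s of the 67 s allowed; the sign-off gave no verdict, but the readings after each move and the last picture all point to it being fully home.

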